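# Move a coated disc to the inspection stage with a lifting paddle

## Robot

A 7-joint arm with a two-finger parallel gripper is mounted at the origin on a cart in front of the work surface, level with it; the furniture and walls round the work are solid. World frame = base frame: x ahead of the robot, y to its left, z up, the work surface at z = 0. Lengths are in m, angles in rad, forces in N, time in s.
With the tool pointing down it reaches from about 0.4 to 0.875 m from the base axis. Payload 19.3 kg.
Tool frame: the origin (TCP) lies at the very end of the fingers, on their centre line; the grasp point (between the pads) lies 19 mm behind it; z points along the fingers, y is the line along which they close (so a half turn about z gives the same grasp; the last joint's range is limited). The gripper opens to 85 mm and grips with 20 to 120 N. Pads are 22 mm wide; open, the fingers measure 114 mm over their backs; the gripper's body (76 mm by 85 mm) begins 54 mm behind the grasp point. The pads swing forward as they close: fully open they stand 13 mm farther back than shut.
Start: joints at [-0.07, 0.521, -0.036, 1.599, 0.021, 1.021, -0.113], TCP at [0.625, -0, 0.231] pointing down, gripper open.
Joint ranges: [-2.91, 2.91], [-0.3, 2.13], [-1.5, 1.42], [0.17, 2.43], [-1.26, 4.41], [0.16, 1.93], [-2.52, 2.52]. Speed limits (rad/s): [1.89, 1.89, 2.39, 2.39, 3.01, 3.01, 3.01].

## Interface

Orientations are given as [roll, pitch, yaw] about the fixed x, y, z axes, in that order (R = Rz(yaw) Ry(pitch) Rx(roll)).
In Python, from workcell import observe, grab_frame, job_done gives the robot as it stands.
- The arm moves only by the tool move_arm, never from a script. Its argument "plan" is a list that holds one entry, the list of rows, each a list of 7 numbers: the shift along the tool's x, y, z each as a share of 0.02 m, from -1 to 1, then the turn, a rotation vector about the tool's x, y, z each as a share of 6 degrees, from -1 to 1, then the opening, from -1 (shut) to 1 (fully open). A call has exactly 10 rows; each row shifts and turns the commanded pose from where the row before left it, along the tool's axes as they then stand; what a row does not reach is not made up. A row lasts 1/10 s, in which the tool goes at most 50 mm and 8.59 degrees, less where a joint would pass 70% of its speed; a pose out of reach is approached as far as the arm can. A call with a number of a shift or a turn outside -1 to 1 is refused whole. A call with a gripper value outside its range is refused whole. The fingers move at their own pace and stop on an object; "grip_force" is the grip in N (left out, the last holds). Time passes only in rows, so rows that do not move let the fingers close, or fill a call up. It gives the time, the measured TCP pose, the force, the opening and the grip force at its end, in the units of the state.
- observe(): the state, without advancing time (a new reading comes with each control period).
- grab_frame(name): name is "side" or "top"; returns a dict with "color" (480x640x3 uint8, red, green, blue), "intrinsics" (3x3 intrinsics, pixels), "position" and "orientation" of the camera in the world. Camera axes: x right, y down, z forward; pixel columns grow to the right and rows downward; lengths in m; the calibration is good to about 2 mm. A picture is of the moment at which its call begins. There is no depth.
- job_done(): hands the job in; it is judged then, once.
The state is a dict: "clock": time; "qpos": joint angles; "qd": joint speeds; "joint_efforts": joint torques, N m; "position": TCP position; "tool_rot": TCP orientation; "force": force on the tool from outside, world axes, zero at the start; "moment": the same for the moment, N m; "grip_width": finger opening in m; "finger_force": force on a finger pad.
Only numpy, scipy, OpenCV 4.12 (cv2) and the standard library are available. Lean on these libraries where they do the work, as an engineer would, in place of code of your own. Each camera call takes 0.05 s, during which the arm holds its last target. There are 200 camera calls.

## Task

The purple coated disc on the drying rack must not be touched by the gripper: take the paddle by its orange handle, slide its blade under the disc between the rails and lift the disc off. Set the disc down flat on both white rails of the blue inspection stage, inside the four brass pins, and draw the blade out from under it. Then lay the paddle back flat on the green mat, lengthwise as before, and let go, without disturbing the tape roll, cork ring or side cutters.

Things in the scene. Friction and masses are not known exactly. Their poses are not given: they have to be found in the camera images.
- disc: purple coated flat disc, 100 mm diameter, 5 mm thick, about 100 g, coated side up; origin at the centre of its underside, z up out of the coated face. It lies loose on the rack's rails, up to 8 mm off the rack's centre.
- rack: drying rack, fixed: steel base 120 x 100 x 5 mm, two rails along y with black rubber strips, 20 mm wide, 110 mm long, tops at 20 mm, 76 mm clear between them, open at both ends: under the disc the channel is 15 mm high (z 5 to 20 mm). Origin at the underside centre. Rack and stage may stand in either place.
- rack_seat (a point): centre of the rack at the height of the rail tops (20 mm)
- stage: inspection stage, fixed: blue base 124 x 100 x 5 mm, two white rails along y, 22 mm wide, 110 mm long, tops at 20 mm, 76 mm clear between them, open at both ends. Four brass pins, 6 mm diameter, 8 mm tall, stand on the rails at x = +-47, y = +-36 mm from the centre: 6 mm of play round a centred disc. Origin at the underside centre.
- stage_seat (a point): centre of the stage at the height of the rail tops (20 mm), where the centre of the disc's underside belongs
- paddle: loose, 160 g, lies on the mat: orange handle 14 mm wide (x), 90 mm long (y), z = 23 to 49 mm; cranked steel neck; flat steel blade 50 mm wide, 3 mm thick, y = 95 to 215 mm, z = 0 to 3 mm; heel under the handle's rear end, y = -43 to -31 mm, down to z = 0. Origin below the middle of the handle, level with the blade's underside; y points to the blade tip.
- paddle_grip (a point): middle of the orange handle, 36 mm above the paddle's underside: grip here across x
- paddle_blade (a point): centre of the blade's top face, 155 mm ahead of the grip along the paddle's y, 33 mm below it
- mat: green mat, fixed, 100 (x) x 280 (y) x 3 mm; origin at the centre of its underside. The paddle's middle (85 mm ahead of its origin) lies over the mat's centre at the start; the paddle's y is along the mat's y.
- tape_roll: amber tape roll, 79 mm diameter, 20 mm tall, loose bystander; origin at the underside centre
- cork: cork ring, 74 mm diameter, 30 mm tall, loose bystander; origin at the underside centre
- cutters: orange-handled side cutters, 59 x 144 x 15 mm, loose bystander; origin at the underside centre

How it is judged:
By the outcome, as a careful person would: the job done as asked, in the order asked, and still so for the second after the job is handed in, with the robot touching nothing.
It also fails if it takes over 67 s, if anything falls off the work surface, if the arm or the gripper's body presses on something with over 40 N, if the wrist force passes 120 N, or if a joint passes its speed limit or range.

## Working session

There is one attempt and no reset: what is moved stays moved. The work goes in short steps, Python scripts to look and compute and a tool call to move; the robot and the scene stay as the last step left them, time stands still between calls to the robot, and variables do not carry over. Pictures are saved under pics/ and viewed, at most 10 in all, crops included, and the job is handed in when it is done.

Besides the shell and the picture viewer there is one more tool, called after "Call:" in YAML: its name, and indented under it one key for each argument. move_arm: Moves the arm, as the interface text tells. Shift numbers are shares of 0.02 m and turn numbers shares of 6 degrees, none past 1 either way. Its arguments: {"type":"object","properties":{"plan":{"type":"array"},"grip_force":{"type":"number"}},"required":["plan"]}

```bash
mkdir -p pics; ls; cat > h.py <<'E'
import numpy as np, cv2
from workcell import observe, grab_frame, job_done
from scipy.spatial.transform import Rotation as R
def rot(o):
    o=np.array(o,float)
    return o if o.shape==(3,3) else (R.from_euler('xyz',o).as_matrix() if o.size==3 else R.from_quat(o).as_matrix())
def ray(f,px):
    K=np.array(f['intrinsics']);d=np.linalg.inv(K)@np.array([px[0],px[1],1.0])
    return np.array(f['position'],float),rot(f['orientation'])@d
def onz(f,px,z):
    p,d=ray(f,px);return p+d*(z-p[2])/d[2]
def proj(f,P):
    c=rot(f['orientation']).T@(np.array(P)-np.array(f['position']));u=np.array(f['intrinsics'])@c;return u[:2]/u[2]
def tri(f1,p1,f2,p2):
    a,d=ray(f1,p1);b,e=ray(f2,p2);s=np.linalg.lstsq(np.c_[d,-e],b-a,rcond=None)[0]
    return (a+d*s[0]+b+e*s[1])/2,np.linalg.norm(a+d*s[0]-b-e*s[1])
def save(f,n): cv2.imwrite('pics/'+n+'.png',f['color'][:,:,::-1])
E
python3 - <<'E'
from h import *
print(observe())
for n in('side','top'):
    f=grab_frame(n);save(f,n+'0');print(n,f['intrinsics'],f['position'],f['orientation'])
E
```

```text
pics
{'clock': 0.0, 'qpos': array([-0.07020535,  0.52199863, -0.03632167,  1.59999508,  0.02116141,
        1.02107619, -0.11280909]), 'qd': array([-1.51845713e-03,  3.87686052e-04,  1.26905004e-03,  7.57277502e-04,
        9.12053316e-06, -1.15706438e-03, -9.24117361e-04]), 'joint_efforts': array([-4.24098413e-03, -9.27110124e+01,  1.97758444e+00, -3.69928443e+01,
        1.76317629e-02,  8.19846697e-03, -6.58496788e-05]), 'position': array([ 6.24674313e-01, -2.50494098e-05,  2.30739993e-01]), 'tool_rot': array([-3.14049960e+00,  4.71250680e-05,  1.57075725e+00]), 'force': array([ 0.68036619,  0.22403356, -0.67060839]), 'moment': array([0.00667598, 0.04357566, 0.0372194 ]), 'finger_force': 0.0, 'grip_width': 0.08556699883114645}
side [[549.44616754   0.         326.82054641]
 [  0.         549.44616754 243.43886502]
 [  0.           0.           1.        ]] [ 0.17330971 -0.63611289  0.71403432] [-2.24494335 -0.00227538 -0.42255331]
top [[601.86561755   0.         310.2295309 ]
 [  0.         601.86561755 239.1876341 ]
 [  0.           0.           1.        ]] [0.39030775 0.11678786 1.34015052] [-3.03482587 -0.00306164 -1.5759668 ]
```

View pics/top0.png

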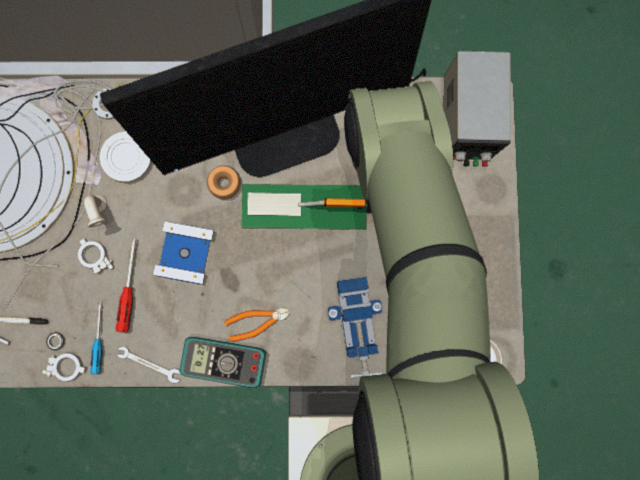

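View pics/side0.png

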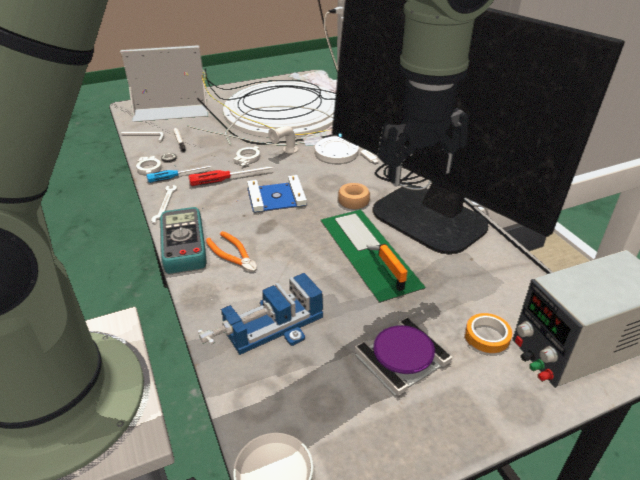

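```bash
cat > seg.py <<'E'
from h import *
def mask(f,lo,hi):
    hsv=cv2.cvtColor(f['color'],cv2.COLOR_RGB2HSV);return cv2.inRange(hsv,np.array(lo),np.array(hi))
COL=dict(orange=((5,170,120),(18,255,255)),green=((65,130,40),(85,255,160)),purple=((135,80,40),(165,255,255)),blue=((105,150,60),(120,255,255)))
def blobs(f,c,amin=60):
    m=mask(f,*COL[c]);cs,_=cv2.findContours(m,cv2.RETR_EXTERNAL,cv2.CHAIN_APPROX_NONE)
    return sorted([k for k in cs if cv2.contourArea(k)>amin],key=cv2.contourArea)[::-1]
E
python3 - <<'E'
from seg import *
F={n:grab_frame(n) for n in('side','top')}
for n,f in F.items():
    for c in COL:
        for k in blobs(f,c)[:6]:
            r=cv2.minAreaRect(k);print(n,c,cv2.contourArea(k),np.round(r[0],1),np.round(r[1],1),round(r[2],1),np.round(onz(f,r[0],0.02)[:2],3))
def p(n,u,z):print(n,u,np.round(onz(F[n],u,z)[:2],3))
for u in[(242,184),(242,228),(367,184)]:p('top',u,.003)
print('psu');[p('side',u,0) for u in[(515,357),(556,382)]];[p('top',u,.15) for u in[(445,110),(455,52),(510,52),(508,150)]]
print('tape');p('side',(489,338),0)
print('rack');[p('side',u,.02) for u in[(358,348),(400,388),(407,322),(450,358)]]
print('vise');[p('side',u,.05) for u in[(322,300),(310,278),(230,340)]]
print('monitor');[p('top',u,.4) for u in[(165,173),(103,92),(430,2)]];[p('side',u,.0) for u in[(375,210),(440,248),(485,235)]]
print('bowl');p('side',(272,470),0.0)
for n,cx,cy in(('t',183,253),('t2',355,205)):
    im=F['top']['color'][cy-40:cy+40,cx-60:cx+60] if n=='t' else None
a=cv2.resize(F['top']['color'][213:293,145:225],(480,480),interpolation=cv2.INTER_CUBIC)
b=cv2.resize(F['side']['color'][310:400,350:460],(320,262),interpolation=cv2.INTER_CUBIC)
c=cv2.resize(F['side']['color'][165:220,235:315],(320,220),interpolation=cv2.INTER_CUBIC)
cv2.imwrite('pics/crop.png',np.hstack([a,np.vstack([b[:260],c])])[:,:,::-1])
E
```

```text
side orange 1338.5 [487.9 332.7] [45.2 37.3] 18.4 [ 0.68  -0.174]
side orange 429.5 [392.7 262.8] [42.4 12.4] 52.1 [0.623 0.049]
side orange 192.0 [222.7 252.9] [41.6  8.8] 35.0 [0.33  0.212]
side orange 149.5 [234.9 243.1] [35.3  7.6] 46.3 [0.362 0.232]
side green 2274.0 [370.2 255.4] [115.9  43.6] 50.5 [0.593 0.086]
side green 79.5 [536.8 365.1] [ 8.9 13. ] 63.4 [ 0.708 -0.262]
side purple 2273.0 [403.8 348.8] [61.6 48.2] 11.3 [ 0.533 -0.147]
side blue 629.5 [277.5 196. ] [23.7 32.9] 82.6 [0.5   0.358]
side blue 289.5 [275.1 298.8] [27.6 14.8] 50.5 [0.381 0.048]
side blue 226.0 [251.5 324.8] [12.6 39.7] 80.0 [0.322 0.005]
side blue 92.0 [304.1 281.2] [16.6  9.7] 49.4 [0.446 0.07 ]
side blue 82.0 [229.1 313.2] [13.  11.6] 63.4 [0.295 0.047]
top orange 205.5 [253.6 330.8] [ 9.1 49.8] 66.8 [0.332 0.236]
top orange 201.0 [248.6 315.2] [ 8.8 49.4] 78.2 [0.366 0.247]
top orange 165.5 [345.  201.8] [38.2  6.9] 1.8 [0.615 0.034]
top green 2933.0 [303.6 206.1] [123.2  42.4] 0.7 [0.606 0.126]
top blue 1301.0 [184.5 252.4] [43.5 32.8] 11.3 [0.504 0.389]
top blue 267.5 [357.5 313.2] [10.7 29.6
[... 329 characters left out ...]
184) [ 0.658 -0.017]
psu
side (515, 357) [ 0.702 -0.223]
side (556, 382) [ 0.729 -0.29 ]
top (445, 110) [ 0.781 -0.163]
top (455, 52) [ 0.904 -0.188]
top (510, 52) [ 0.904 -0.301]
top (508, 150) [ 0.697 -0.289]
tape
side (489, 338) [ 0.689 -0.172]
rack
side (358, 348) [ 0.465 -0.115]
side (400, 388) [ 0.488 -0.212]
side (407, 322) [ 0.568 -0.098]
side (450, 358) [ 0.591 -0.194]
vise
side (322, 300) [ 0.444 -0.017]
side (310, 278) [0.447 0.043]
side (230, 340) [ 0.275 -0.04 ]
monitor
top (165, 173) [0.598 0.344]
top (103, 92) [0.731 0.446]
top (430, 2) [ 0.882 -0.085]
side (375, 210) [0.69  0.244]
side (440, 248) [0.748 0.069]
side (485, 235) [0.86  0.067]
bowl
side (272, 470) [ 0.268 -0.246]
```

View pics/crop.png

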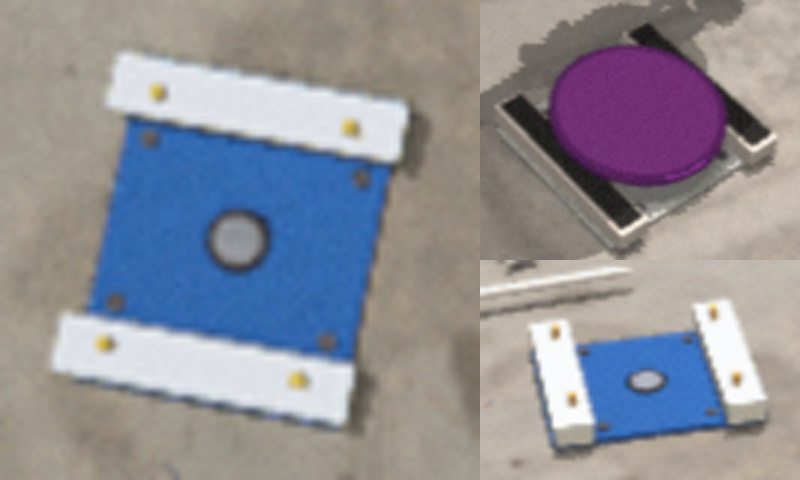

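```bash
python3 - <<'E'
from seg import *
F={n:grab_frame(n) for n in('side','top')};T,S=F['top'],F['side']
def cen(f,u):
    x,y=int(round(u[0])),int(round(u[1]));h=cv2.cvtColor(f['color'],cv2.COLOR_RGB2HSV)[y-4:y+5,x-4:x+5].astype(float)
    w=np.where((h[...,0]>12)&(h[...,0]<35),np.clip(h[...,1]-60,0,None),0);Y,X=np.mgrid[y-4:y+5,x-4:x+5]
    return (X*w).sum()/w.sum(),(Y*w).sum()/w.sum()
tp=[(171.3,228.3),(203.3,234.3),(162.5,270.2),(194.7,276.3)];sp=[(293.2,178),(299,194.5),(253.3,182.5),(258,200)]
P=[]
for a,b in zip(tp,sp):
    q,e=tri(T,cen(T,a),S,cen(S,b));P.append(q);print('pin',np.round(cen(T,a),1),np.round(cen(S,b),1),np.round(q,4),round(e,4))
P=np.array(P);c=P.mean(0);d=P[[0,2]].mean(0)-P[[1,3]].mean(0);print('stage',c,'yaw',np.degrees(np.arctan2(-d[0],d[1])),np.linalg.norm(d))
Q=np.array([onz(T,cen(T,a),.025)for a in tp]);print('top-only',Q.mean(0));Q=np.array([onz(S,cen(S,a),.025)for a in sp]);print('side-only',Q.mean(0))
print('monitor',tri(T,(165,173),S,(333,128)))
# blade
for n,f,roi,z in(('top',T,(235,185,75,40),.006),('side',S,(325,203,60,55),.006)):
    h=cv2.cvtColor(f['color'],cv2.COLOR_RGB2HSV);m=cv2.inRange(h,(0,0,130),(180,70,255));mm=0*m;x,y,w,hh=roi;mm[y:y+hh,x:x+w]=m[y:y+hh,x:x+w]
    k=max(cv2.findContours(mm,0,1)[0],key=cv2.contourArea);r=cv2.minAreaRect(k);b=cv2.boxPoints(r);print(n,np.round(r[0],1),np.round(r[1],1),'ctr',np.round(onz(f,r[0],z),4))
    W=np.array([onz(f,u,z) for u in k[:,0]])[:,:2].astype(np.float32);r2=cv2.minAreaRect(W*1000);print(r2)
    globals()['bl'+n]=r[0]
print('blade tri',tri(T,bltop,S,blside))
for n,f in F.items():
    ks=[k for k in blobs(f,'orange') if abs(onz(f,k.mean(0)[0],.04)[0]-.61)<.03 and abs(onz(f,k.mean(0)[0],.04)[1]-.04)<.05]
    for k in ks:
        W=np.array([onz(f,u,.049) for u in k[:,0]])[:,:2].astype(np.float32);print(n,'handle',cv2.minAreaRect(W*1000),W.min(0),W.max(0))
k=max(blobs(S,'purple'),key=cv2.contourArea);e=cv2.fitEllipse(k);print('disc ellipse',e)
W=np.array([onz(S,u,.025) for u in k[:,0]])[:,:2].astype(np.float32);print('disc',cv2.minEnclosingCircle(W),cv2.fitEllipse(W*1000))
ta=cv2.resize(T['color'][180:232,290:380],(720,416),interpolation=cv2.INTER_CUBIC);cv2.imwrite('pics/c2.png',ta[:,:,::-1])
sb=cv2.resize(S['color'][230:300,350:430],(560,490),interpolation=cv2.INTER_CUBIC);cv2.imwrite('pics/c3.png',sb[:,:,::-1])
E
```

```text
pin [170.6 227.7] [292.9 177.3] [0.5601 0.4202 0.019 ] 0.0024
pin [202.7 233.6] [298.7 193.8] [0.5464 0.3492 0.0185] 0.0021
pin [161.7 269.7] [253.3 182.2] [0.4671 0.4379 0.0191] 0.002
pin [194.1 275.8] [257.6 198.9] [0.4536 0.3666 0.0195] 0.0025
stage [0.50680924 0.39348173 0.01902253] yaw -10.804540602381493 0.07240160808327857
top-only [0.50520224 0.39255797 0.025     ]
side-only [0.50500142 0.38433582 0.025     ]
monitor (array([0.6579896 , 0.40730078, 0.13376567]), np.float64(0.0027121802349069084))
top [277.9 203.7] [62.3 22.6] ctr [0.6137 0.1842 0.006 ]
((613.7308959960938, 184.2967529296875), (139.96383666992188, 51.371437072753906), 88.12279510498047)
side [357.4 231.8] [49.  21.6] ctr [0.6135 0.1809 0.006 ]
((613.294677734375, 182.6029815673828), (128.4540252685547, 51.704681396484375), 88.8046875)
blade tri (array([0.61462036, 0.18410538, 0.00336167]), np.float64(0.0010737429704457265))
side handle ((604.1311645507812, 22.664920806884766), (108.06703186035156, 26.775623321533203), 88.4445571899414) [ 0.5897045  -0.03117407] [0.61875105 0.07643177]
top handle ((610.3206787109375, 36.1741943359375), (82.60337829589844, 15.396659851074219), 89.15814208984375) [ 0.6027567  -0.00521471] [0.6184975  0.07747953]
disc ellipse ((403.69610595703125, 349.1590576171875), (47.3475227355957, 61.15239715576172), 98.71192169189453)
disc ((0.5302613377571106, -0.14869791269302368), 0.05180632695555687) ((530.5657348632812, -149.22691345214844), (97.32373809814453, 101.10487365722656), 122.45047760009766)
```

View pics/c3.png

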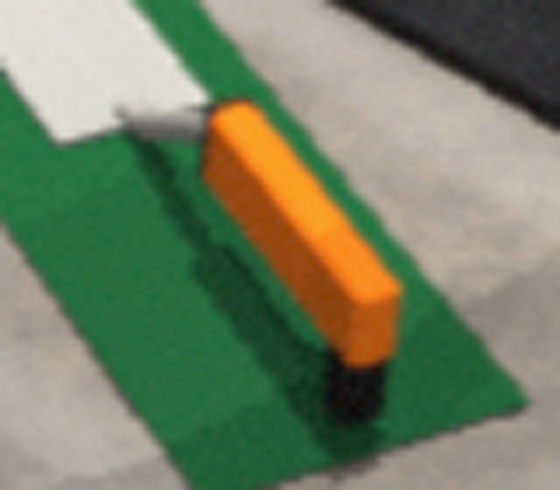

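View pics/c2.png

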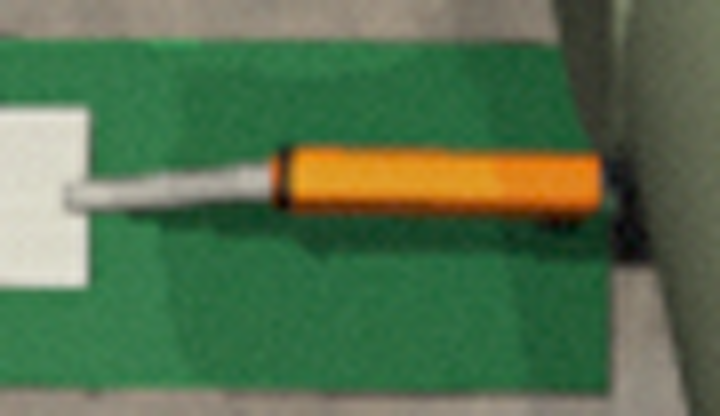

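Call:
move_arm:
  plan:
    - [[0.2, -0.07, 0.85, 0, 0, 0.015, 1], [0.2, -0.07, 0.85, 0, 0, 0.015, 1], [0.2, -0.07, 0.85, 0, 0, 0.015, 1], [0.2, -0.07, 0.85, 0, 0, 0.015, 1], [0.2, -0.07, 0.85, 0, 0, 0.015, 1], [0.2, -0.07, 0.85, 0, 0, 0.015, 1], [0.2, -0.07, 0.85, 0, 0, 0.015, 1], [0.2, -0.07, 0.85, 0, 0, 0.015, 1], [0.2, -0.07, 0.85, 0, 0, 0.015, 1], [0.2, -0.07, 0.85, 0, 0, 0.015, 1]]

```text
clock: 1.3
position: [0.6112, 0.0402, 0.0606]
tool_rot: [3.142, -0.0, 1.555]
force: [1.0, 0.2, 0.3]
grip_width: 0.0851
finger_force: 0.0
```

```bash
python3 - <<'E'
from seg import *
T=grab_frame('top');save(T,'top1');o=observe();print(o['position'],o['tool_rot'])
for k in blobs(T,'purple'):print(cv2.minAreaRect(k),onz(T,cv2.minAreaRect(k)[0],.025))
E
```

```text
[0.60968147 0.04104043 0.05798662] [-3.13830532e+00 -2.00073477e-05  1.55579842e+00]
((437.04974365234375, 235.38381958007812), (45.55453109741211, 20.399681091308594), 71.99584197998047) [ 0.53830306 -0.16708516  0.025     ]
```

View pics/top1.png

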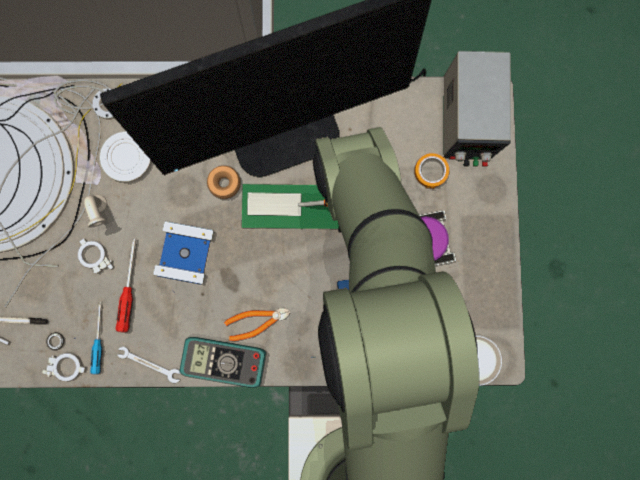

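Call:
move_arm:
  plan:
    - [[0, 0, 0.7, 0, 0, 0, 1], [0, 0, 0.7, 0, 0, 0, 1], [0, 0, 0.6, 0, 0, 0, 1], [0, 0, 0, 0, 0, 0, 1], [0, 0, 0, 0, 0, 0, -1], [0, 0, 0, 0, 0, 0, -1], [0, 0, 0, 0, 0, 0, -1], [0, 0, 0, 0, 0, 0, -1], [0, 0, 0, 0, 0, 0, -1], [0, 0, 0, 0, 0, 0, -1]]
  grip_force: 80

```text
clock: 2.35
position: [0.6115, 0.0402, 0.0215]
tool_rot: [3.141, -0.0, 1.555]
force: [0.2, 0.1, 1.4]
grip_width: 0.0128
finger_force: 78.4
```

```bash
python3 - <<'E'
from seg import *
from scipy.optimize import least_squares
T=cv2.imread('pics/top1.png')[:,:,::-1];f=grab_frame('top');S=grab_frame('side')
g=dict(f);g['color']=T
k=blobs(g,'purple')[0][:,0]
W=np.array([onz(f,u,.025) for u in k])[:,:2]
# right arc: keep points with col> chord
hull=W[(k[:,0]>439)]
r=least_squares(lambda c:np.linalg.norm(hull-c,axis=1)-.05,[.53,-.15],loss='soft_l1',f_scale=.001);print(r.x,np.abs(r.fun).max(),len(hull))
k=blobs(S,'purple')[0];e=cv2.fitEllipse(k);print(e)
W=np.array([onz(S,u,.025) for u in k[:,0]])[:,:2]
r=least_squares(lambda c:np.linalg.norm(W-c,axis=1)-.05,[.53,-.15],loss='soft_l1',f_scale=.001);print('side',r.x)
o=observe();print(o['position'],o['tool_rot'],o['grip_width'],o['finger_force'],o['force'])
E
```

```text
[ 0.53049539 -0.13962008] 0.0015418492670313672 35
((403.75347900390625, 349.136962890625), (47.350059509277344, 61.17689514160156), 98.75926208496094)
side [ 0.53063045 -0.14925988]
[0.61143393 0.04010979 0.02144757] [ 3.14125674e+00 -3.28048843e-05  1.55511992e+00] 0.013102531630951042 78.43042731285095 [ 0.75462299 -0.8297314   1.83802619]
```

Call:
move_arm:
  plan:
    - [[0, 0, -0.3, 0, 0, 0, -1], [0, 0, -0.7, 0, 0, 0, -1], [0, 0, -1, 0, 0, 0, -1], [0, 0, -1, 0, 0, 0, -1], [0, 0, -1, 0, 0, 0, -1], [-0.5, 0, -0.5, 0, 0, 0, -1], [-0.8, -0.05, 0, 0, 0, 0, -1], [-1, -0.05, 0, 0, 0, 0, -1], [-1, -0.05, 0, 0, 0, 0, -1], [-1, -0.05, 0, 0, 0, 0, -1]]
  grip_force: 120

```text
clock: 3.45
position: [0.605, -0.0484, 0.1104]
tool_rot: [-3.14, 0.001, 1.554]
force: [0.1, 0.2, -1.6]
grip_width: 0.012
finger_force: 117.0
```

Call:
move_arm:
  plan:
    - [[-1, -0.05, 0, 0, 0, 0, -1], [-1, -0.05, 0, 0, 0, 0, -1], [-1, -0.05, 0, 0, 0, 0, -1], [-1, -0.05, 0, 0, 0, 0, -1], [-1, -0.05, 0, 0, 0, 0, -1], [-1, -0.05, 0, 0, 0, 0, -1], [-1, -0.05, 0, 0, 0, 0, -1], [-1, -0.05, 0, 0, 0, 0, -1], [-1, -0.05, 0, 0, 0, 0, -1], [-1, -0.05, 0, 0, 0, 0, -1]]

```text
clock: 4.45
position: [0.5912, -0.2481, 0.1103]
tool_rot: [-3.14, 0.0, 1.554]
force: [0.7, -1.2, -0.8]
grip_width: 0.0123
finger_force: 117.0
```

Call:
move_arm:
  plan:
    - [[-1, -0.1, 0, 0, 0, -0.2, -1], [-1, -0.1, 0, 0, 0, -0.3, -1], [-1, -0.1, 0, 0, 0, -0.3, -1], [-1, -0.1, 0, 0, 0, -0.3, -1], [-1, -0.1, 0, 0, 0, -0.3, -1], [-1, -0.1, 0, 0, 0, -0.3, -1], [-1, -0.1, 0, 0, 0, -0.3, -1], [-0.6, -0.1, 0, 0, 0, -0.15, -1], [-0.3, 0, 0, 0, 0, 0, -1], [0, 0, 0, 0, 0, 0, -1]]

```text
clock: 5.45
position: [0.5895, -0.4047, 0.1107]
tool_rot: [-3.141, -0.0, 1.779]
force: [-0.4, 0.0, -0.9]
grip_width: 0.0123
finger_force: 116.9
```

```bash
python3 - <<'E'
from seg import *
o=observe();print(o['position'],o['tool_rot'],o['grip_width'],o['finger_force'],o['force'],o['qpos'])
T=grab_frame('top');S=grab_frame('side');save(T,'top2');save(S,'side2')
a=T['color'][150:390,330:640];b=S['color'][240:480,340:640];cv2.imwrite('pics/c4.png',np.vstack([cv2.resize(x,(400,300),interpolation=cv2.INTER_CUBIC) for x in(a,b)])[:,:,::-1])
E
```

```text
[ 0.58953686 -0.40469371  0.11069521] [-3.14101506e+00 -4.64516816e-04  1.77853535e+00] 0.012256522412011245 116.94370865821838 [-0.3543446   0.03898888 -0.8848524 ] [ 0.57854641  0.79271476 -0.10235472  1.42143365  0.09075704  0.9327847
  0.66010909]
```

View pics/c4.png

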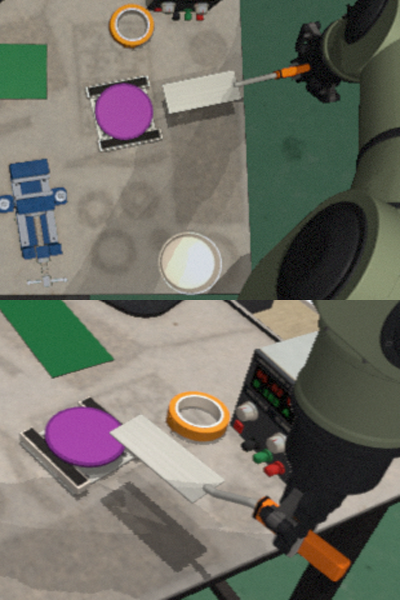

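```bash
cat > meas.py <<'E'
from seg import *
from scipy.optimize import least_squares
def disc(f,z=.025):
    k=max(blobs(f,'purple'),key=cv2.contourArea);W=np.array([onz(f,u,z) for u in k[:,0]])[:,:2]
    return least_squares(lambda c:np.linalg.norm(W-c[:2],axis=1)-c[2],[*W.mean(0),.05],loss='soft_l1',f_scale=.001).x
def blade(f,z,c,yaw):
    "bright blob near the projected blade centre; opened to drop the neck"
    h=cv2.cvtColor(f['color'],cv2.COLOR_RGB2HSV);m=cv2.inRange(h,(0,0,185),(180,45,255))
    m=cv2.morphologyEx(m,cv2.MORPH_OPEN,np.ones((9,9),np.uint8))
    ks=cv2.findContours(m,0,cv2.CHAIN_APPROX_NONE)[0];p=proj(f,[*c[:2],z])
    k=min([k for k in ks if cv2.contourArea(k)>200],key=lambda k:np.linalg.norm(k.mean(0)[0]-p))
    W=np.array([onz(f,u,z) for u in k[:,0]])[:,:2].astype(np.float32);r=cv2.minAreaRect(W*1000);return np.round(r[0],1),np.round(r[1],1),round(r[2],1)
def hand():
    o=observe();y=o['tool_rot'][2];d=np.array([np.cos(y),np.sin(y)]);return o['position'],d,np.degrees(y)-90
E
python3 - <<'E'
from meas import *
T=grab_frame('top');S=grab_frame('side');p,d,y=hand();b=p[:2]+.155*d;z=p[2]-.0185+.003
print('hand',p,y,'blade pred',b)
for n,f in(('top',T),('side',S)):
    print(n,'disc',disc(f),'blade',blade(f,z,b,y))
h=cv2.cvtColor(T['color'],cv2.COLOR_RGB2HSV)
x0,y0=395,205;m=cv2.inRange(h,(0,0,0),(180,255,60))[y0:280,x0:465]
for k in cv2.findContours(m,0,cv2.CHAIN_APPROX_NONE,offset=(x0,y0))[0]:
    if cv2.contourArea(k)>15:
        W=np.array([onz(T,u,.02) for u in k[:,0]])[:,:2].astype(np.float32);print('dark',cv2.minAreaRect(W*1000))
a=cv2.resize(T['color'][200:285,390:470],(560,595),interpolation=cv2.INTER_CUBIC);cv2.imwrite('pics/c5.png',a[:,:,::-1])
E
```

```text
hand [ 0.59040441 -0.40302642  0.11130367] 12.04630611252044 blade pred [ 0.55805558 -0.25143964]
top disc [ 0.531198   -0.14178849  0.04905588] blade (array([ 556.4, -250.8]), array([ 47. , 112.8]), 11.7)
side disc [ 0.52985527 -0.14921491  0.04922528] blade (array([ 562.3, -256.2]), array([ 81.6, 120.1]), 38.7)
dark ((482.2237854003906, -151.88656616210938), (11.962039947509766, 99.26058197021484), 11.278688430786133)
dark ((570.6822509765625, -105.29236602783203), (11.782098770141602, 41.97856140136719), 11.097126960754395)
dark ((582.1776123046875, -163.94374084472656), (11.798913955688477, 36.478858947753906), 11.097114562988281)
```

View pics/c5.png

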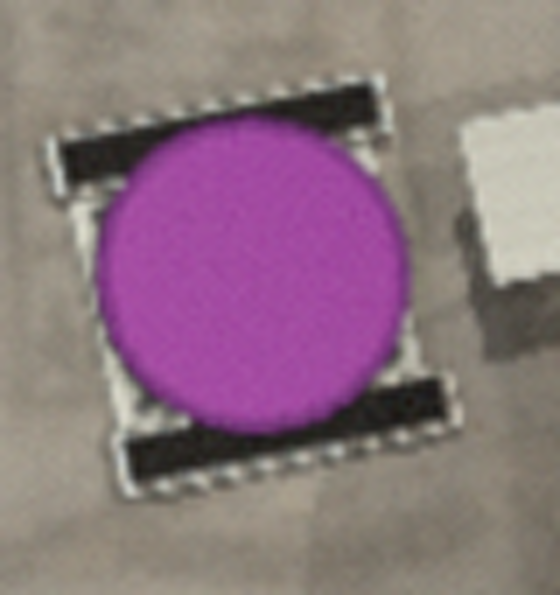

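Call:
move_arm:
  plan:
    - [[-0.7, -0.15, 0, 0, 0, 0.07, -1], [-0.6, -0.15, 0, 0, 0, 0.07, -1], [0, 0, 0.5, 0, 0, 0, -1], [0, 0, 0.7, 0, 0, 0, -1], [0, 0, 0.7, 0, 0, 0, -1], [0, 0, 0.7, 0, 0, 0, -1], [0, 0, 0.7, 0, 0, 0, -1], [0, 0, 0.5, 0, 0, 0, -1], [0, 0, 0.3, 0, 0, 0, -1], [0, 0, 0, 0, 0, 0, -1]]

```text
clock: 6.65
position: [0.5893, -0.4305, 0.0283]
tool_rot: [-3.141, -0.001, 1.766]
force: [-0.2, 0.3, -1.6]
grip_width: 0.0123
finger_force: 117.0
```

```bash
python3 - <<'E'
from meas import *
P=[];Y=[]
for i in range(3):
    T=grab_frame('top');p,d,y=hand();P.append(p);Y.append(y)
p=np.mean(P,0);y=np.mean(Y);d=np.array([-np.sin(np.radians(y)),np.cos(np.radians(y))]);n=np.array([d[1],-d[0]])
b=p[:2]+.155*d;z=p[2]-.0185+.003
D=disc(T);print('hand',p,np.std(P,0),y,'blade pred',b,'z',z,'meas',blade(T,z,b,y),'disc',D)
D=D[:2]+np.array([.0012,-.0003]);print('ahead',(D-b)@d,'lateral',(D-b)@n)
S=grab_frame('side');save(S,'side3');cv2.imwrite('pics/c6.png',cv2.resize(S['color'][290:470,340:580],(720,540),interpolation=cv2.INTER_CUBIC)[:,:,::-1]);print(observe()['force'])
E
```

```text
hand [ 0.58975587 -0.43089249  0.02958392] [1.45918562e-04 9.88958465e-05 3.41889829e-04] 11.157279679676819 blade pred [ 0.55976292 -0.27882204] z 0.014083916561353656 meas (array([ 563.5, -269.4]), array([38.1, 95.5]), 4.9) disc [ 0.53111051 -0.14166349  0.04898682]
ahead 0.13958400241178687 lateral -0.00045102543285960306
[ 0.61274585 -0.30996597 -1.79106418]
```

View pics/c6.png

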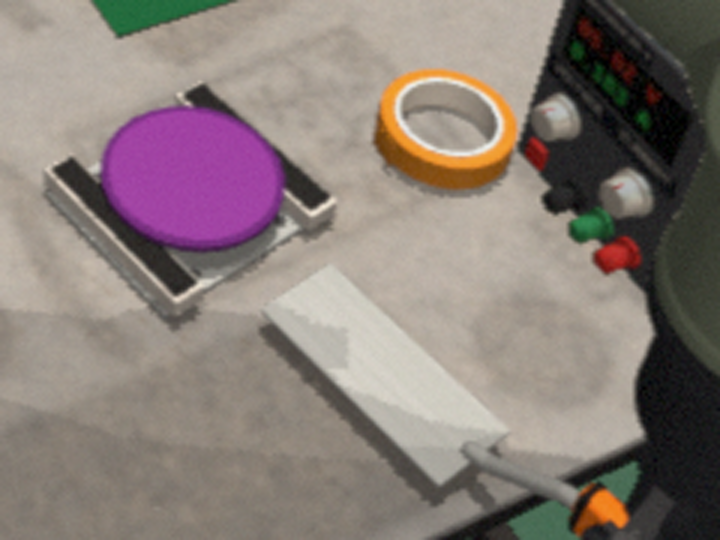

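Call:
move_arm:
  plan:
    - [[0.4, 0, 0, 0, 0, 0, -1], [0.8, 0, 0, 0, 0, 0, -1], [0.8, 0, 0, 0, 0, 0, -1], [0.8, 0, 0, 0, 0, 0, -1], [0.8, 0, 0, 0, 0, 0, -1], [0.8, 0, 0, 0, 0, 0, -1], [0.8, 0, 0, 0, 0, 0, -1], [0.8, 0, 0, 0, 0, 0, -1], [0.6, 0, 0, 0, 0, 0, -1], [0.4, 0, 0, 0, 0, 0, -1]]

```text
clock: 7.85
position: [0.5625, -0.2922, 0.0296]
tool_rot: [3.141, -0.0, 1.766]
force: [0.6, -0.2, -2.2]
grip_width: 0.0124
finger_force: 117.0
```

```bash
python3 - <<'E'
from meas import *
for i in range(3): T=grab_frame('top');p,d,y=hand();print(p,y,observe()['force'],observe()['moment'],(disc(T)[:2]+np.array([.0012,-.0003])-p[:2]-.155*d))
S=grab_frame('side');print('side disc',disc(S),disc(T))
E
```

```text
[ 0.5625397  -0.29120156  0.02954505] 11.24241309864567 [ 1.38986439  1.01104665 -1.72400022] [ 0.0152873  -0.10460718 -0.05237656] [ 4.40600788e-05 -2.72950739e-03]
[ 0.56264966 -0.2923086   0.02953775] 11.224089300645844 [-0.58685624 -0.05875891 -2.00235233] [-0.09534366 -0.01742219 -0.01729781] [-0.00014753 -0.00172053]
[ 0.56266168 -0.2933132   0.02949646] 11.180487623782739 [-0.24310349 -0.58704661 -1.19961101] [-0.06578281 -0.04664071  0.02112003] [-0.00028629 -0.0006789 ]
side disc [ 0.53067729 -0.1494482   0.04952165] [ 0.53112084 -0.14163381  0.04894092]
```

Call:
move_arm:
  plan:
    - [[0, 0, -0.15, 0, 0, 0, -1], [0, 0, -0.15, 0, 0, 0, -1], [0, 0, -0.15, 0, 0, 0, -1], [0, 0, -0.15, 0, 0, 0, -1], [0, 0, -0.2, 0, 0, 0, -1], [0, 0, -0.3, 0, 0, 0, -1], [0, 0, -0.3, 0, 0, 0, -1], [0, 0, -0.2, 0, 0, 0, -1], [0, 0, -0.1, 0, 0, 0, -1], [0, 0, 0, 0, 0, 0, -1]]

```text
clock: 9.05
position: [0.5626, -0.2934, 0.0636]
tool_rot: [3.141, 0.0, 1.766]
force: [0.7, -0.4, -3.2]
grip_width: 0.0122
finger_force: 116.9
```

```bash
python3 - <<'E'
from meas import *
T=grab_frame('top');S=grab_frame('side');p,d,y=hand();z=p[2]-.0185+.008
print(p,y,observe()['force'],observe()['moment'],observe()['finger_force'],'z',z)
dt=disc(T,z);print('top',dt,'side',disc(S,z),'rel along/lat',(dt[:2]+[.0012,-.0003]-p[:2])@d,(dt[:2]+[.0012,-.0003]-p[:2])@[d[1],-d[0]])
cv2.imwrite('pics/c7.png',cv2.resize(S['color'][280:460,340:580],(640,480),interpolation=cv2.INTER_CUBIC)[:,:,::-1])
E
```

```text
[ 0.56238981 -0.29337789  0.06317426] 11.155629777632114 [-0.05261999 -0.35882748 -3.36141831] [-0.22568769 -0.05817002  0.02378098] 116.9221580028534 z 0.05267426427873919
top [ 0.53101464 -0.14130271  0.04873495] side [ 0.53072564 -0.1484859   0.04914716] rel along/lat 0.15474555292426864 -0.00024037399383254263
```

View pics/c7.png

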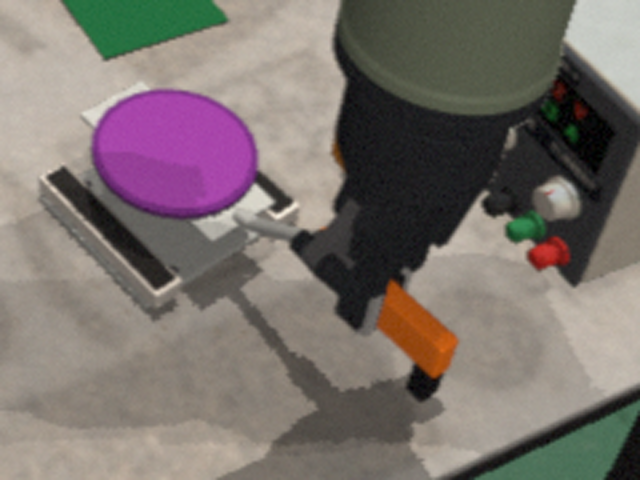

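Call:
move_arm:
  plan:
    - [[0.1, 0, -0.1, 0, 0, 0.04, -1], [0.2, -0.04, -0.2, 0, 0, 0.08, -1], [0.3, -0.08, -0.25, 0, 0, 0.08, -1], [0.4, -0.1, -0.25, 0, 0, 0.08, -1], [0.5, -0.11, -0.25, 0, 0, 0.08, -1], [0.6, -0.11, -0.25, 0, 0, 0.08, -1], [0.7, -0.11, -0.25, 0, 0, 0.09, -1], [0.7, -0.11, -0.2, 0, 0, 0.09, -1], [0.7, -0.11, -0.15, 0, 0, 0.09, -1], [0.7, -0.11, -0.1, 0, 0, 0.09, -1]]

```text
clock: 10.15
position: [0.5302, -0.1979, 0.1036]
tool_rot: [3.141, 0.0, 1.681]
force: [0.3, 0.4, -2.1]
grip_width: 0.0124
finger_force: 116.9
```

Call:
move_arm:
  plan:
    - [[0.75, -0.12, 0, 0, 0, 0.11, -1], [0.75, -0.12, 0, 0, 0, 0.11, -1], [0.75, -0.12, 0, 0, 0, 0.11, -1], [0.75, -0.12, 0, 0, 0, 0.11, -1], [0.75, -0.12, 0, 0, 0, 0.11, -1], [0.75, -0.12, 0, 0, 0, 0.11, -1], [0.75, -0.12, 0, 0, 0, 0.11, -1], [0.75, -0.12, 0, 0, 0, 0.11, -1], [0.75, -0.12, 0, 0, 0, 0.11, -1], [0.75, -0.12, 0, 0, 0, 0.11, -1]]

```text
clock: 11.15
position: [0.4971, -0.0498, 0.1033]
tool_rot: [-3.141, -0.0, 1.566]
force: [-0.3, 0.3, -2.8]
grip_width: 0.0124
finger_force: 116.9
```

Call:
move_arm:
  plan:
    - [[0.75, -0.12, 0, 0, 0, 0.11, -1], [0.75, -0.12, 0, 0, 0, 0.11, -1], [0.75, -0.12, 0, 0, 0, 0.11, -1], [0.75, -0.12, 0, 0, 0, 0.11, -1], [0.75, -0.12, 0, 0, 0, 0.11, -1], [0.75, -0.12, 0, 0, 0, 0.11, -1], [0.75, -0.12, 0, 0, 0, 0.11, -1], [0.75, -0.12, 0, 0, 0, 0.11, -1], [0.75, -0.12, 0, 0, 0, 0.11, -1], [0.75, -0.12, 0, 0, 0, 0.11, -1]]

```text
clock: 12.15
position: [0.4814, 0.1012, 0.1033]
tool_rot: [-3.141, 0.0, 1.451]
force: [0.9, -0.9, -3.4]
grip_width: 0.0123
finger_force: 116.9
```

Call:
move_arm:
  plan:
    - [[0.75, -0.12, 0, 0, 0, 0.1, -1], [0.75, -0.12, 0, 0, 0, 0.1, -1], [0.7, -0.12, 0, 0, 0, 0.1, -1], [0.6, -0.12, 0, 0, 0, 0.1, -1], [0.5, -0.1, 0, 0, 0, 0.1, -1], [0.4, -0.08, 0, 0, 0, 0.08, -1], [0.3, -0.05, 0, 0, 0, 0.05, -1], [0.2, -0.03, 0, 0, 0, 0.03, -1], [0.1, 0, 0, 0, 0, 0, -1], [0, 0, 0, 0, 0, 0, -1]]

```text
clock: 13.15
position: [0.4802, 0.1872, 0.1033]
tool_rot: [3.142, 0.0, 1.382]
force: [0.2, -0.6, -2.9]
grip_width: 0.0124
finger_force: 116.9
```

```bash
cat > st.py <<'E'
from meas import *
def status(C=np.array([.5062,.3923]),yaw=-10.8):
    P=[];Y=[]
    for i in range(3): T=grab_frame('top');p,d,y=hand();P.append(p);Y.append(y)
    S=grab_frame('side');p=np.mean(P,0);y=np.mean(Y);d=np.array([-np.sin(np.radians(y)),np.cos(np.radians(y))]);n=np.array([d[1],-d[0]])
    z=p[2]-.0185+.008;D=disc(T,z)[:2]+[.0012,-.0003];print('hand',p,y,'disc',D,'r',disc(T,z)[2],'side',disc(S,z)[:2],'along/lat',(D-p[:2])@d,(D-p[:2])@n)
    print('disc to stage: tool x,y',(C-D)@d,(C-D)@n,'turn z deg',y-yaw,'force',observe()['force'],observe()['finger_force'])
    return T,S
E
python3 - <<'E'
from st import *
T,S=status();save(T,'top8');save(S,'side8')
E
```

```text
hand [0.48015697 0.18692396 0.10327635] -10.823812031426334 disc [0.50735092 0.34021552] r 0.046339442192987385 side [0.48944507 0.31997831] along/lat 0.1556711393107659 -0.002076399002664993
disc to stage: tool x,y 0.05094172377568429 -0.010911367720337562 turn z deg -0.023812031426333036 force [ 1.15943852 -0.39728407 -2.64381604] 116.91458344459534
```

```bash
python3 - <<'E'
from meas import *
T=cv2.imread('pics/top8.png')[:,:,::-1];S=cv2.imread('pics/side8.png')[:,:,::-1]
for n,im in(('top',T),('side',S)):
    f=grab_frame(n);f['color']=im;p,d,y=hand();c=p[:2]+.155*d
    u=proj(f,[*c,.093]);print(n,'expected px',u,proj(f,[*(c+.05*d),.093]),proj(f,[*(c-.05*d),.093]))
    for k in blobs(f,'purple',20):print(cv2.contourArea(k),cv2.boundingRect(k),cv2.fitEllipse(k))
    x,yy=int(u[0]),int(u[1]);h=cv2.cvtColor(im,cv2.COLOR_RGB2HSV)
    print(h[yy,x-40:x+41:8].tolist());print(h[yy-40:yy+41:8,x].tolist())
E
```

```text
top expected px [201.18293022 246.7307134 ] [177.63785881 242.35085506] [224.75903782 251.11634511]
1431.5 (179, 225, 42, 47) ((199.0762481689453, 248.54754638671875), (39.22161865234375, 48.523956298828125), 170.23924255371094)
[[20, 38, 146], [107, 177, 174], [21, 20, 208], [151, 131, 175], [150, 131, 175], [152, 137, 177], [151, 134, 175], [41, 49, 84], [35, 52, 122], [38, 52, 88], [37, 55, 120]]
[[22, 34, 165], [17, 42, 156], [21, 36, 143], [151, 129, 176], [150, 133, 174], [152, 137, 177], [151, 130, 175], [151, 131, 177], [150, 133, 150], [107, 10, 232], [18, 32, 160]]
side expected px [282.94925777 171.27890185] [279.12643923 159.91750135] [287.02413184 183.38941029]
107.0 (273, 169, 13, 17) ((278.6192626953125, 177.49908447265625), (7.805385589599609, 18.53651237487793), 142.97409057617188)
37.0 (292, 178, 8, 7) ((295.4190673828125, 181.15663146972656), (6.495718955993652, 7.7533650398254395), 67.52217864990234)
[[60, 1, 246], [15, 25, 200], [15, 30, 187], [150, 19, 55], [149, 147, 180], [150, 14, 36], [80, 40, 38], [140, 24, 32], [143, 32, 32], [14, 25, 135], [135, 12, 42]]
[[21, 20, 91], [114, 34, 38], [90, 15, 33], [130, 22, 35], [150, 14, 37], [150, 14, 36], [149, 156, 181], [132, 35, 36], [107, 171, 149], [108, 171, 97], [16, 42, 91]]
```

Call:
move_arm:
  plan:
    - [[0.1, -0.05, 0.1, 0, 0, 0, -1], [0.2, -0.05, 0.2, 0, 0, 0, -1], [0.3, -0.05, 0.3, 0, 0, 0, -1], [0.4, -0.05, 0.3, 0, 0, 0, -1], [0.4, -0.05, 0.3, 0, 0, 0, -1], [0.4, -0.05, 0.3, 0, 0, 0, -1], [0.35, -0.05, 0.3, 0, 0, 0, -1], [0.2, -0.05, 0.1, 0, 0, 0, -1], [0.1, 0, 0.1, 0, 0, 0, -1], [0, 0, 0, 0, 0, 0, -1]]

```text
clock: 14.45
position: [0.4814, 0.237, 0.0631]
tool_rot: [-3.142, 0.0, 1.382]
force: [0.1, 0.1, -2.9]
grip_width: 0.0125
finger_force: 117.0
```

```bash
cat > st.py <<'E'
from meas import *
def arc(f,z,d,r=.0488):
    k=max(blobs(f,'purple'),key=cv2.contourArea);W=np.array([onz(f,u,z) for u in k[:,0]])[:,:2]
    c=W.mean(0)
    for _ in range(3):
        A=W[(W-c)@d>0.005];s=least_squares(lambda q:np.linalg.norm(A-q,axis=1)-r,c,loss='soft_l1',f_scale=.0007);c=s.x
    return c,np.sqrt(np.mean(s.fun**2)),len(A)
C=np.array([.5052,.3926]) # stage in top-camera coordinates
def status(yaw=-10.8):
    P=[];Y=[]
    for i in range(3): T=grab_frame('top');p,d,y=hand();P.append(p);Y.append(y)
    p=np.mean(P,0);y=np.mean(Y);d=np.array([-np.sin(np.radians(y)),np.cos(np.radians(y))]);n=np.array([d[1],-d[0]])
    z=p[2]-.0185+.008;D,e,m=arc(T,z,d);print('hand',p,y,'disc',D,e,m,'along/lat',(D-p[:2])@d,(D-p[:2])@n)
    print('disc to stage: tool x,y',(C-D)@d,(C-D)@n,'turn z deg',y-yaw,'force',observe()['force'],observe()['finger_force'])
    return T
E
python3 - <<'E'
from st import *
T=status();save(T,'top9')
h=cv2.cvtColor(T['color'],cv2.COLOR_RGB2HSV)
for u in[(170.6,227.7),(202.7,233.6),(161.7,269.7),(194.1,275.8)]:
    x,y=map(round,u);w=h[y-3:y+4,x-3:x+4];m=(w[...,0]>12)&(w[...,0]<35)&(w[...,1]>80);q=np.argwhere(m);print(u,len(q),q.mean(0)[::-1]+[x-3,y-3] if len(q) else '')
E
```

```text
hand [0.48154058 0.23666355 0.06342955] -10.821192600784963 disc [0.50815176 0.3864139 ] 0.0024758938578198003 62 along/lat 0.1520835724829122 -0.0019768387765806902
disc to stage: tool x,y 0.005521922613206061 -0.004060682196919558 turn z deg -0.021192600784962323 force [-0.09929633  0.04101349 -2.5257956 ] 116.96732997894287
(170.6, 227.7) 4 [170.5 227.5]
(202.7, 233.6) 0 
(161.7, 269.7) 5 [161.8 269.6]
(194.1, 275.8) 5 [193.8 275.6]
```

```bash
python3 - <<'E'
from st import *
T=grab_frame('top');p,d,y=hand();n=np.array([d[1],-d[0]])
for z in(p[2]-.0105,):
    k=max(blobs(T,'purple'),key=cv2.contourArea);W=np.array([onz(T,u,z) for u in k[:,0]])[:,:2];c=p[:2]+.154*d-.002*n
    L=np.c_[(W-c)@d,(W-c)@n];a=np.degrees(np.arctan2(L[:,1],L[:,0]));r=np.hypot(*L.T)
    for i in np.argsort(a)[::4]:print(round(a[i]),round(r[i]*1000,1),k[i,0],end=' | ')
E
```

```text
-177 9.8 [186 250] | -148 16.1 [187 254] | -140 22.4 [188 257] | -135 36.7 [191 263] | -134 46.3 [193 267] | -129 49.0 [192 269] | -119 47.6 [188 270] | -108 47.8 [184 271] | -98 47.4 [180 271] | -87 46.5 [176 270] | -76 47.3 [172 269] | -65 48.0 [168 267] | -52 49.1 [164 264] | -40 47.7 [162 260] | -29 48.3 [160 256] | -19 46.6 [160 252] | -8 46.4 [160 248] | 2 47.8 [160 244] | 14 46.7 [162 240] | 25 47.5 [164 236] | 38 48.7 [167 232] | 49 47.3 [171 230] | 61 47.7 [175 228] | 71 47.9 [179 227] | 82 47.5 [183 227] | 85 25.9 [183 237] | 87 32.5 [184 234] | 93 37.6 [186 232] | 96 38.1 [187 232] | 100 48.4 [190 228] | 108 14.6 [185 243] | 146 10.3 [186 247] |
```

```bash
cat > st.py <<'E'
from meas import *
C=np.array([.5052,.3926]) # stage in top-camera coordinates
def rim(f,z,c):
    k=max(blobs(f,'purple'),key=cv2.contourArea);W=np.array([onz(f,u,z) for u in k[:,0]])[:,:2]
    for t in(.006,.004,.003):
        A=W[abs(np.linalg.norm(W-c,axis=1)-.0478)<t];s=least_squares(lambda q:np.linalg.norm(A-q[:2],axis=1)-q[2],[*c,.048],loss='soft_l1',f_scale=.0007);c=s.x[:2]
    return s.x,np.sqrt(np.mean(s.fun**2)),len(A)
def status(yaw=-10.8,dz=0,c=None):
    P=[];Y=[]
    for i in range(3): T=grab_frame('top');p,d,y=hand();P.append(p);Y.append(y)
    p=np.mean(P,0);y=np.mean(Y);d=np.array([-np.sin(np.radians(y)),np.cos(np.radians(y))]);n=np.array([d[1],-d[0]])
    z=p[2]-.0185+.008 if c is None else .025;D,e,m=rim(T,z,p[:2]+.154*d-.002*n if c is None else c);r=D[2];D=D[:2];print('hand',p,y,'disc',D,r,e,m,'along/lat',(D-p[:2])@d,(D-p[:2])@n)
    print('disc to stage: tool x,y',(C-D)@d,(C-D)@n,'turn z deg',y-yaw,'force',observe()['force'],observe()['finger_force'])
    return T
E
python3 - <<'E'
from st import *
T=status()
E
```

```text
hand [0.48156657 0.23671663 0.06348831] -10.823021116572088 disc [0.50848211 0.38758826] 0.04778952331728185 0.000747894542201621 88 along/lat 0.15324199549472317 -0.0018933004945127993
disc to stage: tool x,y 0.0043062932007339755 -0.0041648157085167154 turn z deg -0.023021116572087053 force [ 0.03461746  0.59350178 -3.06476005] 116.96722984313965
```

Call:
move_arm:
  plan:
    - [[0.03, -0.03, 0, 0, 0, 0, -1], [0.05, -0.05, 0.05, 0, 0, 0, -1], [0.05, -0.05, 0.1, 0, 0, 0, -1], [0.05, -0.05, 0.15, 0, 0, 0, -1], [0.03, -0.03, 0.15, 0, 0, 0, -1], [0, 0, 0.15, 0, 0, 0, -1], [0, 0, 0.15, 0, 0, 0, -1], [0, 0, 0.1, 0, 0, 0, -1], [0, 0, 0.05, 0, 0, 0, -1], [0, 0, 0, 0, 0, 0, -1]]

```text
clock: 15.8
position: [0.4781, 0.2418, 0.0452]
tool_rot: [-3.141, 0.0, 1.382]
force: [0.1, -0.1, -2.3]
grip_width: 0.0122
finger_force: 117.0
```

```bash
python3 - <<'E'
from st import *
T=status()
E
```

```text
hand [0.47816276 0.24182309 0.04535341] -10.806899058412952 disc [0.50488076 0.39337318] 0.047498089971897556 0.0007472689473750837 88 along/lat 0.15387191176193454 -0.0021714267577317807
disc to stage: tool x,y -0.0006996108125651449 0.0004585482830887255 turn z deg -0.006899058412951575 force [-0.26080728  0.13613732 -2.78678927] 116.96718335151672
```

Call:
move_arm:
  plan:
    - [[-0.03, 0.02, 0.05, 0, 0, 0, -1], [0, 0, 0.1, 0, 0, 0, -1], [0, 0, 0.1, 0, 0, 0, -1], [0, 0, 0.1, 0, 0, 0, -1], [0, 0, 0.1, 0, 0, 0, -1], [0, 0, 0.1, 0, 0, 0, -1], [0, 0, 0.1, 0, 0, 0, -1], [0, 0, 0.1, 0, 0, 0, -1], [0, 0, 0.06, 0, 0, 0, -1], [0, 0, 0, 0, 0, 0, -1]]

```text
clock: 16.95
position: [0.4783, 0.2412, 0.0289]
tool_rot: [-3.141, 0.0, 1.382]
force: [-0.1, -0.2, -1.5]
grip_width: 0.0125
finger_force: 117.0
```

```bash
python3 - <<'E'
from st import *
T=status(c=C);print(observe()['moment'])
E
```

```text
hand [0.47840448 0.24118151 0.02911764] -10.80368020562228 disc [0.50528218 0.39232623] 0.04752792970151895 0.0007562086943318383 89 along/lat 0.15350378301506862 -0.0019299316281902491
disc to stage: tool x,y 0.00025351708593021464 -0.00013204519190212016 turn z deg -0.003680205622279331 force [-0.0624278   0.45650887 -1.44085762] 117.01256990432739
[-0.06310882  0.02285502 -0.03588013]
```

Call:
move_arm:
  plan:
    - [[-0.2, 0, 0, 0, 0, 0, -1], [-0.5, 0, 0, 0, 0, 0, -1], [-0.8, 0, 0, 0, 0, 0, -1], [-0.9, 0, 0, 0, 0, 0, -1], [-0.9, 0, 0, 0, 0, 0, -1], [-0.9, 0, 0, 0, 0, 0, -1], [-0.9, 0, 0, 0, 0, 0, -1], [-0.9, 0, 0, 0, 0, 0, -1], [-0.7, 0, 0, 0, 0, 0, -1], [-0.4, 0, 0, 0, 0, 0, -1]]

```text
clock: 18.1
position: [0.4522, 0.1021, 0.0294]
tool_rot: [3.14, -0.003, 1.382]
force: [-1.5, 44.4, -0.5]
grip_width: 0.0121
finger_force: 117.6
```

```bash
python3 - <<'E'
from st import *
T=status(c=C);S=grab_frame('side')
a=rim(S,.025,np.array([.505,.385]));print('side disc',a)
b=blade(T,.0135,(hand()[0][:2]+.155*hand()[1]),0);print(b,hand()[0][:2]+.155*hand()[1])
h=cv2.cvtColor(T['color'],cv2.COLOR_RGB2HSV)
for u in[(170.6,227.7),(202.7,233.6),(161.7,269.7),(194.1,275.8)]:
    x,y=map(round,u);w=h[y-3:y+4,x-3:x+4];q=np.argwhere((w[...,0]>12)&(w[...,0]<35)&(w[...,1]>80));print(len(q),q.mean(0)[::-1]+[x-3,y-3] if len(q) else '')
E
```

```text
hand [0.45257607 0.1025065  0.02951777] -10.776689979568394 disc [0.50514883 0.39171123] 0.04819331502006588 0.0009091195768115652 126 along/lat 0.29393428438052055 -0.0024304216209992124
disc to stage: tool x,y 0.0008826630420693 -0.00011591923884989964 turn z deg 0.023310020431607015 force [ 3.71602677  8.25422069 -2.28446124] 117.4773108959198
side disc (array([0.50623643, 0.38193058, 0.04915551]), np.float64(0.0009090193754792282), 26)
(array([478.4, 254.1]), array([116.1,  48.6]), 79.2) [0.48170369 0.25482502]
4 [170.5 227.5]
4 [202.5 233.5]
5 [161.8 269.6]
4 [194.   275.75]
```

Call:
move_arm:
  plan:
    - [[0.4, 0, 0, 0, 0, 0, -1], [0.2, 0, 0, 0, 0, 0, -1], [0, 0, -0.3, 0, 0, 0, -1], [0, 0, -0.6, 0, 0, 0, -1], [0, 0, -0.9, 0, 0, 0, -1], [0, 0, -1, 0, 0, 0, -1], [0, 0, -1, 0, 0, 0, -1], [0, 0, -0.8, 0, 0, 0, -1], [0, 0, -0.4, 0, 0, 0, -1], [0, 0, 0, 0, 0, 0, -1]]

```text
clock: 19.3
position: [0.4544, 0.1135, 0.1303]
tool_rot: [3.14, -0.001, 1.382]
force: [0.1, -0.4, -1.6]
grip_width: 0.0121
finger_force: 117.6
```

```bash
python3 - <<'E'
from st import *
T=status(c=C);p,d,y=hand();b=p[:2]+.155*d
print(p,y,blade(T,p[2]-.0155,b,0),b)
E
```

```text
hand [0.45385437 0.11335584 0.12898682] -10.806446114424906 disc [0.50511401 0.39169464] 0.048201160072151805 0.0009013017741025109 126 along/lat 0.28301354988305555 -0.0018356428291837895
disc to stage: tool x,y 0.0009054262974314252 -8.528192026182415e-05 turn z deg -0.0064461144249055025 force [ 0.58033348  0.1706292  -1.89578846] 117.58500695228577
[0.45365634 0.11333676 0.12859833] -10.804375734347872 (array([479.9, 264.3]), array([116.4,  48.5]), 79.1) [0.48271207 0.26558907]
```

Call:
move_arm:
  plan:
    - [[-0.2, 0.4, 0, 0, 0, -0.1, -1], [-0.3, 0.8, 0, 0, 0, -0.2, -1], [-0.3, 0.95, 0, 0, 0, -0.2, -1], [-0.3, 1, 0, 0, 0, -0.2, -1], [-0.3, 1, 0, 0, 0, -0.2, -1], [-0.3, 1, 0, 0, 0, -0.2, -1], [-0.3, 1, 0, 0, 0, -0.2, -1], [-0.3, 0.9, 0, 0, 0, -0.2, -1], [-0.3, 0.7, 0, 0, 0, -0.1, -1], [-0.25, 0.4, 0, 0, 0, -0.05, -1]]

```text
clock: 20.45
position: [0.6109, 0.0384, 0.1282]
tool_rot: [-3.141, 0.0, 1.555]
force: [-1.3, 0.5, -1.0]
grip_width: 0.0121
finger_force: 117.6
```

```bash
python3 - <<'E'
from st import *
T=grab_frame('top');T=grab_frame('top');p,d,y=hand();b=p[:2]+.155*d
print(p,y,blade(T,p[2]-.0155,b,0),b)
E
```

```text
[0.6104468  0.03833366 0.12833525] -0.9720545632614233 (array([611., 191.]), array([115.9,  48.2]), 89.7) [0.61307634 0.19331136]
```

Call:
move_arm:
  plan:
    - [[0.08, 0.03, 0.4, 0, 0, 0, -1], [0, 0, 0.8, 0, 0, 0, -1], [0, 0, 1, 0, 0, 0, -1], [0, 0, 1, 0, 0, 0, -1], [0, 0, 0.8, 0, 0, 0, -1], [0, 0, 0.6, 0, 0, 0, -1], [0, 0, 0.4, 0, 0, 0, -1], [0, 0, 0.15, 0, 0, 0, -1], [0, 0, 0.05, 0, 0, 0, -1], [0, 0, 0, 0, 0, 0, -1]]

```text
clock: 21.55
position: [0.6109, 0.0413, 0.0255]
tool_rot: [3.141, -0.0, 1.555]
force: [-0.3, -0.4, -1.7]
grip_width: 0.0121
finger_force: 117.6
```

Call:
move_arm:
  plan:
    - [[0, 0, 0.05, 0, 0, 0, -1], [0, 0, 0.05, 0, 0, 0, -1], [0, 0, 0.04, 0, 0, 0, -1], [0, 0, 0.03, 0, 0, 0, -1], [0, 0, 0, 0, 0, 0, -1], [0, 0, 0, 0, 0, 0, -1], [0, 0, 0, 0, 0, 0, -1], [0, 0, 0, 0, 0, 0, -1], [0, 0, 0, 0, 0, 0, -1], [0, 0, 0, 0, 0, 0, -1]]

```text
clock: 22.55
position: [0.6107, 0.0412, 0.0217]
tool_rot: [3.142, -0.0, 1.555]
force: [-0.2, -0.3, -0.9]
grip_width: 0.0122
finger_force: 117.6
```

```bash
python3 - <<'E'
from st import *
for i in range(3):T=grab_frame('top');o=observe();print(o['position'],o['force'],o['moment'])
E
```

```text
[0.610619   0.04124735 0.02169219] [ 0.1466798  -0.43738723 -0.11932689] [-0.02171563 -0.04593832 -0.00082237]
[0.6106272  0.04123342 0.02168681] [ 0.79499573 -0.4791357  -0.95695063] [-0.07469774 -0.01581931  0.00201847]
[0.61065177 0.04124029 0.02170166] [-0.07073656 -0.19556623 -0.74936543] [-0.09183567 -0.00043032 -0.02915152]
```

Call:
move_arm:
  plan:
    - [[0, 0, 0.03, 0, 0, 0, -1], [0, 0, 0, 0, 0, 0, -1], [0, 0, 0, 0, 0, 0, -0.8], [0, 0, 0, 0, 0, 0, -0.5], [0, 0, 0, 0, 0, 0, 0], [0, 0, 0, 0, 0, 0, 0.5], [0, 0, 0, 0, 0, 0, 0.5], [0, 0, 0, 0, 0, 0, 0.5], [0, 0, 0, 0, 0, 0, 0.5], [0, 0, 0, 0, 0, 0, 0.5]]
  grip_force: 20

```text
clock: 23.7
position: [0.6106, 0.0412, 0.0211]
tool_rot: [-3.142, 0.0, 1.555]
force: [0.0, 0.9, -0.1]
grip_width: 0.0641
finger_force: 0.0
```

Call:
move_arm:
  plan:
    - [[0, 0, -0.2, 0, 0, 0, 0.5], [0, 0, -0.5, 0, 0, 0, 0.5], [0, 0, -0.8, 0, 0, 0, 0.5], [0, 0, -1, 0, 0, 0, 0.5], [0, 0, -1, 0, 0, 0, 0.5], [0, 0, -1, 0, 0, 0, 0.5], [0, 0, -1, 0, 0, 0, 0.5], [0, 0, -1, 0, 0, 0, 0.5], [0, 0, -1, 0, 0, 0, 0.5], [0, 0, -0.5, 0, 0, 0, 0.5]]

```text
clock: 24.7
position: [0.6113, 0.0413, 0.1841]
tool_rot: [3.139, -0.0, 1.555]
force: [0.2, 0.7, 0.7]
grip_width: 0.0643
finger_force: 0.0
```

```bash
python3 - <<'E'
from st import *
T=status(c=C);S=grab_frame('side')
print('blade',blade(T,.006,[.613,.195],0))
for n,f in(('top',T),('side',S)):
    for c in('orange','green'):
        for k in blobs(f,c)[:5]:r=cv2.minAreaRect(k);print(n,c,cv2.contourArea(k),np.round(r[0],1),np.round(r[1],1),np.round(onz(f,r[0],.02)[:2],3))
print(rim(S,.025,np.array([.505,.385])))
print(observe()['position'],observe()['grip_width'])
E
```

```text
hand [0.61125436 0.04127707 0.18319039] -0.9069525838842338 disc [0.50515962 0.39159727] 0.048181829669318624 0.000890147887340797 126 along/lat 0.348596979667343 -0.11162654073983447
disc to stage: tool x,y 0.0010032393851576384 2.4499408641612072e-05 turn z deg 9.893047416115767 force [0.03529628 0.31619871 0.6341476 ] 0.0
blade (array([609.7, 196.3]), array([110.1,  47.7]), 89.7)
top orange 827.0 [431.7 169.9] [32.6 32.6] [ 0.686 -0.16 ]
top orange 204.5 [253.6 330.8] [ 9.1 49.8] [0.332 0.236]
top orange 202.0 [248.6 315.2] [ 8.8 49.4] [0.366 0.247]
top green 2063.0 [291.5 206. ] [42. 99.] [0.606 0.153]
side orange 1340.5 [488.1 332.7] [45.5 37.3] [ 0.68  -0.175]
side orange 428.5 [391.2 262.8] [41.9 12.2] [0.62 0.05]
side orange 192.0 [222.7 252.9] [41.6  8.8] [0.33  0.212]
side orange 148.5 [234.9 243.1] [35.3  7.6] [0.362 0.232]
side green 2293.0 [370.5 255.5] [116.4  43.7] [0.594 0.086]
side green 76.5 [536.8 364.3] [ 8.5 12.6] [ 0.709 -0.261]
(array([0.50436516, 0.38200152, 0.04848195]), np.float64(0.0012985247891614312), 79)
[0.61039967 0.04123549 0.1808879 ] 0.06399289125033106
```

```bash
python3 -c "
from workcell import job_done
print(job_done())"
```

```text
the job is handed in; nothing more can be done
None
```

Job handed in at about 25 s: the disc lies on the stage rails within about 1 mm of centre inside the pins, the paddle is back on the mat and released, and the tape roll and cutters measured unmoved (I did not re-measure the cork ring), but while I drew the blade out something, probably the handle's rear end against the vise, pushed the wrist force to a 44 N reading and I backed off.

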